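Find the heavy side of a loaded blood mixer and hold it down

ROBOT

A 6-joint arm with a two-finger parallel gripper is mounted at the origin on a cart in front of the work surface, level with it; the furniture and walls round the work are solid. World frame = base frame: x ahead of the robot, y to its left, z up, the work surface at z = 0. Lengths are in m, angles in rad, forces in N, time in s.
With the tool pointing down it reaches from about 0.35 to 0.975 m from the base axis. Payload 4.9 kg.
Tool frame: the origin (TCP) lies midway between the tips of the shut fingers; the grasp point (between the pads) lies 19 mm behind it; z points along the fingers, y is the line along which they close (so a half turn about z gives the same grasp; the last joint's range is limited). The gripper opens to 85 mm and grips with 20 to 120 N. Pads are 22 mm wide; open, the fingers measure 114 mm over their backs; the gripper's body (76 mm by 85 mm) begins 54 mm behind the grasp point. The pads swing forward as they close: fully open they stand 13 mm farther back than shut.
Start: joints at [1.006, 0.053, 1.613, -0, 1.476, -0.119], TCP at [0.269, 0.564, 0.231] pointing down, gripper open.
Joint ranges: [-3.01, 3.01], [-1.01, 2.22], [0.06, 2.58], [-1.02, 4.17], [0.09, 2.62], [-3.14, 3.14]. Speed limits (rad/s): [2.57, 2.57, 3.14, 3.14, 3.14, 3.14].

INTERFACE

Orientations are given as a unit quaternion [w, x, y, z].
In Python, from plant import state, grab_frame, job_done, cut_out, place_of gives the robot as it stands.
- The arm moves only by the tool jog_arm, never from a script. Its argument "motion" is text: rows parted by semicolons, each of 7 numbers parted by spaces: the opening in per cent of the stroke, from 0 (shut) to 100 (fully open), then the shift along the tool's x, y, z as a fraction of full scale, then the turn, a rotation vector about the tool's x, y, z as a fraction of full scale. A call has exactly 5 rows; each row is the pose to reach, as a shift and turn from the pose commanded when the call began, along the tool's axes at that moment; what a row does not reach only later rows make up. Full scale, the value 1, is 50 cm for a shift and 1.5 rad for a turn. A row lasts 1/8 s, in which the tool goes at most 62.5 mm and 10.7 degrees, less where a joint would pass 70% of its speed; a pose out of reach is approached as far as the arm can. A call with a number of a shift or a turn outside -1 to 1 is refused whole. A call with a gripper value outside its range is refused whole. The fingers move at their own pace and stop on an object; the grip force is fixed at half the most. Time passes only in rows, so rows that repeat a pose let the fingers close, or fill a call up. It gives the time, the measured TCP pose, the force, the opening and the grip force at its end, in the units of the state.
- state(): the state, without advancing time (a new reading comes with each control period).
- grab_frame(name): name is "side" or "top" or "wrist"; returns a dict with "color" (480x640x3 uint8, red, green, blue), "range_z" (480x640 float32, m along the optical axis (not along the pixel's ray), 0 where there is no reading), "intrinsics" (3x3 intrinsics, pixels), "k1" (the pictures are not rectified: a ray, as slopes to the right and down, at radius r is drawn at 1 + k1 r^2 times it, then the intrinsics apply), "world_from_camera" (4x4, takes a point from camera to world coordinates). Camera axes: x right, y up, looking along -z (the intrinsics and any distortion apply to the point x, -y, -z); pixel columns grow to the right and rows downward; lengths in m; the calibration is good to about 2 mm. A picture is of the moment at which its call begins.
- job_done(): hands the job in; it is judged then, once.
Trained networks look in the newest picture that a camera, given by its name, has taken for a name from the list of things; names that differ only in an ending like _2 or _b are one class to them, and where a whole thing is asked for, a point or a joint stands for the part that bears it (a point fixed in the world has none). Each returns a list of dicts, best first, with "p" (0 to 1); they miss things now and then, are a little off and sometimes report something else, mostly with a low value. They report only what shows in the picture. A call takes as long as a camera call.
- cut_out(camera, thing): "pixels" (480x640 bool, what is visible of it).
- place_of(camera, thing): "at" ([x, y, z] in m, in world coordinates, good to about 4 mm: a listed point, or the origin of a listed thing).
The state is a dict: "time": time; "joint_pos": joint angles; "joint_vel": joint speeds; "joint_efforts": joint torques, N m; "tool_pos": TCP position; "tool_rot": TCP orientation; "contact_force": force on the tool from outside, world axes, zero at the start; "ft_torque": the same for the moment, N m; "gripper_width": opening from 0.0 (shut) to 1.0 (fully open); "grasp_force": force on a finger pad.
Only numpy, scipy, OpenCV 4.12 (cv2) and the standard library are available. Lean on these libraries where they do the work, as an engineer would, in place of code of your own. Each camera call takes 0.05 s, during which the arm holds its last target. There are 200 camera calls.

TASK

The pots on the blood mixer's rotor are filled unequally, so it runs out of balance. Take the crank by its hand grip and turn the rotor gently through one full turn, either way and never faster than a turn a second, feeling where it is heavy; then bring the heavy side straight down and finish still gripping the crank there, rotor at rest, so that I can clip the rim weight on at the top. Leave the things round the mixer where they stand.

Things in the scene. Friction and masses are not known exactly. Their poses are not given: they have to be found in the camera images.
- mixer: Blood mixer, fixed: grey foot 215 x 215 x 28 mm, white motor housing 125 mm wide, 261 high; an upright rotor on its front. Origin on the worktop under the foot's middle; z up, -x is the front, roughly towards the robot. In front of the origin lie: rotor disc (278 mm diameter) at 14 to 22 mm, eight identical opaque pots on it out to 56 mm, crank arms (one with grip, one with a lug) out to 81 mm.
- axle (a point): Fixed point in free air on the rotor's axis, level with the middle of the hand grip: 205 mm above the worktop, 140 mm in front of the mixer's origin. Axes are the mixer's (-x along the axle out of the front, z up); it does not turn with the rotor. Disc, crank and bare pots balance exactly; only the contents (some 0.2 kg at 75 mm from the axle) make one side heavy, at an unknown angle to the crank.
- crank_grip: The crank's hand grip: a black round barrel, 21 mm diameter, 101 mm long, parallel to the axle and 55 mm from it. It turns freely on its own pin, so it can be gripped from above and carried round without turning the hand. Origin: on its axis, 55 mm from the free end and 59 mm in front of the crank arm; x along the barrel, free end towards -x. It starts in the upper part of its circle.
- rotor (a joint): Turn in rad: 0 with the grip straight above the axle, growing clockwise seen from the front (grip 55 mm x sin q to the mixer's -y side, 55 mm x cos q above the axle). Starts within 0.8 of 0, two turns free each way. A clutch drags evenly with about 0.2 N m; the contents pull with at most 0.12 to 0.2, so it stays where it is left and turns harder while the heavy side rises, easier while it sinks.
- rim_weight: A small steel clip weight, U-shaped and open upward, 24 x 30 x 24 mm, standing to the right of the mixer. Origin under its middle. To be left standing.
- dropper_bottle: A white dropper bottle, 43 mm in diameter, 98 mm high, to the left of the mixer. Origin under its middle. To be left standing.
- amber_bottle: A brown bottle with a white cap, 45 mm in diameter, 93 mm high, to the left of the mixer. Origin under its middle. To be left standing.

How it is judged:
On the way:
1. the rotor has been turned through a full turn (its joint has passed 5.2 rad either way) ((value of joint rotor above 5.2 rad or value of joint rotor below -5.2 rad)).
At the end, for the whole second after the job is handed in: The contents' heavy side is within 15 degrees of straight below the axle, the rotor is at rest (under 0.05 rad/s) and the fingers still grip the crank's hand grip with more than 3 N (z of fill_mass in the frame of axle below -0.0724 m and contact force between the fingers and crank_grip above 3 N and velocity of joint rotor between -0.05 and 0.05 rad/s); the arm keeps its last pose, push and grip.
It fails at once if the rotor is spun faster than a turn a second (velocity of joint rotor above 6.3 rad/s or velocity of joint rotor below -6.3 rad/s).
It fails at once if a thing standing by the mixer is pushed more than 30 mm (distance of any of rim_weight, amber_bottle, dropper_bottle from where it was at the start of the episode above 0.03 m).
It also fails if it takes over 72 s, if anything falls off the work surface, if the arm or the gripper's body presses on something with over 40 N, if the wrist force passes 120 N, or if a joint passes its speed limit or range.

## Working session

There is one attempt and no reset: what is moved stays moved. The work goes in short steps, Python scripts to look and compute and a tool call to move; the robot and the scene stay as the last step left them, time stands still between calls to the robot, and variables do not carry over. Pictures are saved under pics/ and viewed, at most 10 in all, crops included, and the job is handed in when it is done.

Besides the shell and the picture viewer there is one more tool, called after "Call:" by a JSON object that holds its "name" and its "arguments", one argument or row to a line. jog_arm: Moves the arm, as the interface text tells. Shift numbers are shares of 50 cm and turn numbers shares of 1.5 rad, none past 1 either way. Its arguments: {"type":"object","properties":{"motion":{"type":"string"}},"required":["motion"]}

```bash
mkdir -p pics; python3 - <<'E'
from plant import *
import cv2,numpy as np
s=state();print({k:np.round(v,3).tolist() for k,v in s.items()})
for c in("side","top"):
    f=grab_frame(c);cv2.imwrite(f"pics/{c}0.png",f["color"][:,:,::-1])
    print(c,np.round(f["world_from_camera"],3).tolist())
    for t in("mixer","axle","crank_grip","rotor","rim_weight","dropper_bottle","amber_bottle"):
        try: print(t,[(round(d["p"],2),np.round(d["at"],3).tolist()) for d in place_of(c,t)[:2]])
        except Exception as e: print(t,e)
E
```

```text
{'time': 0.0, 'joint_pos': [1.006, 0.053, 1.614, -0.0, 1.476, -0.119], 'joint_vel': [-0.0, -0.003, 0.002, 0.0, 0.003, -0.001], 'joint_efforts': [-0.001, -39.367, -37.018, -0.0, 0.007, 0.0], 'tool_pos': [0.269, 0.563, 0.23], 'tool_rot': [-0.0, 0.221, 0.975, -0.001], 'contact_force': [0.196, -0.485, 0.839], 'ft_torque': [-0.043, -0.012, 0.009], 'grasp_force': 0.0, 'gripper_width': 1.005}
side [[0.929, 0.221, -0.296, 0.297], [-0.369, 0.507, -0.779, -0.924], [-0.022, 0.833, 0.553, 0.816], [0.0, 0.0, 0.0, 1.0]]
mixer [(0.84, [0.73, -0.03, 0.002]), (0.44, [0.649, 0.15, -0.003])]
axle []
crank_grip [(0.63, [0.588, -0.028, 0.256])]
rotor it knows: amber_bottle, axle, crank_grip, dropper_bottle, mixer, rim_weight
rim_weight [(0.61, [0.638, -0.26, -0.002]), (0.58, [0.73, -0.029, 0.002])]
dropper_bottle []
amber_bottle [(0.98, [0.647, 0.151, -0.002])]
top [[0.029, 0.994, -0.106, 0.5], [-1.0, 0.03, 0.006, -0.038], [0.009, 0.106, 0.994, 1.378], [0.0, 0.0, 0.0, 1.0]]
mixer [(0.91, [0.727, -0.026, -0.001])]
axle [(0.6, [0.593, -0.056, 0.207])]
crank_grip [(0.82, [0.588, -0.032, 0.258])]
rotor it knows: amber_bottle, axle, crank_grip, dropper_bottle, mixer, rim_weight
rim_weight [(0.68, [0.639, -0.269, -0.001])]
dropper_bottle [(0.69, [0.53, 0.146, -0.001])]
amber_bottle [(0.72, [0.648, 0.147, -0.004])]
```

View pics/side0.png

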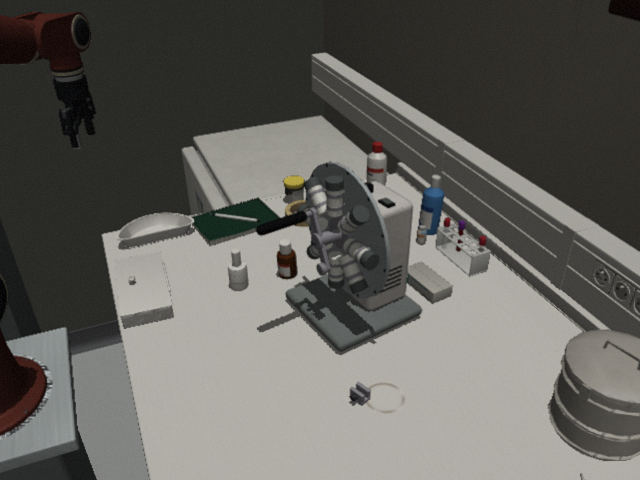

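View pics/top0.png

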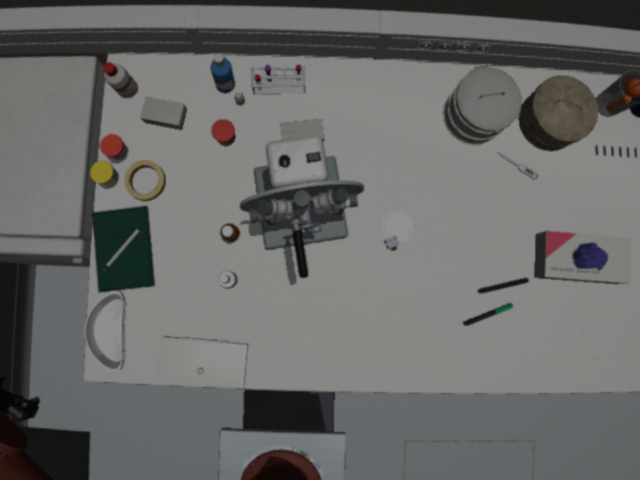

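The side view shows the mixer with its grip (260–305, 225) pointing to the robot, and the amber and dropper bottles at its left. The top view shows the grip from (297,232) to (304,275), so the mixer is yawed a little. The rim weight is at (391,242).

```bash
cat > h.py <<'E'
from plant import *
import cv2,numpy as np
def pts(f,m):
    v,u=np.nonzero(m&(f["range_z"]>0)); z=f["range_z"][v,u].astype(float)
    K=f["intrinsics"];k=np.array([f["k1"],0,0,0.])
    n=cv2.undistortPoints(np.c_[u,v].astype(float)[:,None],K,k)[:,0]
    W=f["world_from_camera"]
    return np.c_[n[:,0]*z,-n[:,1]*z,-z]@W[:3,:3].T+W[:3,3]
E
python3 - <<'E'
from h import *
for c in("top","side"):
    f=grab_frame(c)
    for t in("crank_grip","mixer"):
        r=cut_out(c,t)
        if not r: continue
        P=pts(f,r[0]["pixels"])
        if t=="crank_grip":
            P=P[(P[:,2]>.22)&(P[:,2]<.29)];m=np.median(P,0);P=P[np.linalg.norm(P-m,axis=1)<.07]
            d=np.linalg.svd(P-P.mean(0))[2][0];d*=np.sign(d[0]);q=(P-P.mean(0))@d
            print(c,r[0]["p"],len(P),P.mean(0).round(4),d.round(3),np.percentile(q,[2,98]).round(3), "yaw",np.arctan2(d[1],d[0]))
            print(P.min(0).round(3),P.max(0).round(3))
        else:
            for lo,hi in((.02,.036),(.25,.27)):
                Q=P[(P[:,2]>lo)&(P[:,2]<hi)]
                if len(Q)>30: print(c,lo,len(Q),cv2.minAreaRect((Q[:,:2]*1000).astype(np.float32)),np.median(Q[:,2]))
E
```

```text
top 0.6 503 [ 0.586  -0.0329  0.2624] [ 0.982  0.187 -0.004] [-0.051  0.054] yaw 0.18788347960423996
[ 0.534 -0.05   0.252] [ 0.644 -0.016  0.27 ]
top 0.02 2350 ((760.858642578125, -22.650772094726562), (272.6396484375, 214.25686645507812), 11.071554183959961) 0.027046271625988827
top 0.25 3398 ((703.1067504882812, -17.488571166992188), (218.36776733398438, 277.9454650878906), 60.82013702392578) 0.25996753004879625
side 0.57 524 [ 0.5838 -0.0371  0.2593] [ 0.982  0.188 -0.004] [-0.051  0.057] yaw 0.18918840730653105
[ 0.531 -0.051  0.248] [ 0.644 -0.017  0.267]
side 0.02 4430 ((704.6956176757812, 108.56024169921875), (216.41937255859375, 495.1509094238281), 10.830489158630371) 0.027041130765272647
side 0.25 2202 ((703.90234375, -55.969146728515625), (291.1158752441406, 208.799560546875), 29.31085205078125) 0.260024886508825
```

```bash
cat >> h.py <<'E'
import json,os
from scipy.spatial.transform import Rotation as R
YAW=.188; MX=np.array([np.cos(YAW),np.sin(YAW),0]); MY=np.array([-np.sin(YAW),np.cos(YAW),0])
GOAL=R.from_matrix(np.c_[-MX,MY,[0,0,-1]])
def load():
    if os.path.exists("cmd.json"):
        d=json.load(open("cmd.json"));return np.array(d["p"]),R.from_quat(d["q"])
    return np.array([.269,.564,.231]),R.from_quat([.221,.975,0,0])
def plan(targets,op,rot=GOAL):
    "prints the rows for world targets and stores the commanded pose reached"
    p,r=load();n=len(targets);row=[]
    for i,t in enumerate(targets):
        rv=(r.inv()*rot).as_rotvec();a=min(1,(i+1)*.17/max(np.linalg.norm(rv),1e-9))
        row.append(np.round(np.r_[(r.inv().apply(np.array(t)-p))/.5,rv*a/1.5],3)+0.)
    print("; ".join(f"{op} "+" ".join(f"{x:g}" for x in q) for q in row))
    q=row[-1];json.dump(dict(p=(p+r.apply(q[:3]*.5)).tolist(),q=(r*R.from_rotvec(q[3:]*1.5)).as_quat().tolist()),open("cmd.json","w"))
E
python3 - <<'E'
from h import *
p,_=load();e=np.array([.588,-.030,.35])
L=np.linalg.norm(e-p);w=[p+(e-p)*min(1,(i+1)/15) for i in range(15)]
for i in range(15): w[i][2]=min(.35,.231+.03*(i+1))
for k in range(3): plan(w[5*k:5*k+5],100)
E
```

```text
100 -0.073 -0.053 -0.06 0 0 -0.113; 100 -0.145 -0.106 -0.12 0 0 -0.227; 100 -0.218 -0.159 -0.18 0 0 -0.34; 100 -0.29 -0.212 -0.238 0 0 -0.423; 100 -0.363 -0.266 -0.238 0 0 -0.423
100 -0.027 -0.085 0 0 0 0; 100 -0.054 -0.171 0 0 0 0; 100 -0.081 -0.257 0 0 0 0; 100 -0.108 -0.343 0 0 0 0; 100 -0.135 -0.428 0 0 0 0
100 -0.026 -0.086 0 0 0 0; 100 -0.053 -0.172 0 0 0 0; 100 -0.08 -0.258 0 0 0 0; 100 -0.107 -0.343 0 0 0 0; 100 -0.134 -0.429 0 0 0 0
```

Call:
{"name": "jog_arm", "arguments": {
  "motion": "100 -0.073 -0.053 -0.06 0 0 -0.113; 100 -0.145 -0.106 -0.12 0 0 -0.227; 100 -0.218 -0.159 -0.18 0 0 -0.34; 100 -0.29 -0.212 -0.238 0 0 -0.423; 100 -0.363 -0.266 -0.238 0 0 -0.423"
}}

```text
time: 1.62
tool_pos: [0.3772, 0.365, 0.3542]
tool_rot: [0.003, -0.095, 0.995, 0.002]
contact_force: [1.0, -0.4, -0.4]
gripper_width: 1.0
grasp_force: 0.0
```

Call:
{"name": "jog_arm", "arguments": {
  "motion": "100 -0.027 -0.085 0 0 0 0; 100 -0.054 -0.171 0 0 0 0; 100 -0.081 -0.257 0 0 0 0; 100 -0.108 -0.343 0 0 0 0; 100 -0.135 -0.428 0 0 0 0"
}}

```text
time: 2.25
tool_pos: [0.4828, 0.1667, 0.3505]
tool_rot: [0.0, -0.094, 0.996, 0.0]
contact_force: [0.1, 0.1, -0.0]
gripper_width: 1.0
grasp_force: 0.0
```

Call:
{"name": "jog_arm", "arguments": {
  "motion": "100 -0.026 -0.086 0 0 0 0; 100 -0.053 -0.172 0 0 0 0; 100 -0.08 -0.258 0 0 0 0; 100 -0.107 -0.343 0 0 0 0; 100 -0.134 -0.429 0 0 0 0"
}}

```text
time: 2.88
tool_pos: [0.589, -0.0314, 0.3504]
tool_rot: [0.0, -0.094, 0.996, 0.0]
contact_force: [0.9, 0.5, -0.2]
gripper_width: 1.003
grasp_force: 0.0
```

```bash
python3 - <<'E'
from h import *
s=state();p,r=load();print(s["time"],s["tool_pos"],s["tool_rot"],p,np.roll(r.as_quat(),1),s["joint_pos"],s["contact_force"])
f=grab_frame("wrist");cv2.imwrite("pics/w0.png",f["color"][:,:,::-1])
print([(d["p"],np.round(d["at"],4)) for c in("wrist","top") for t in("crank_grip","axle") for d in place_of(c,t)[:1]])
for c in("wrist",):
    r=cut_out(c,"crank_grip")
    if r:
        P=pts(f,r[0]["pixels"]);P=P[(P[:,2]>.22)&(P[:,2]<.29)]
        c0=P.mean(0);d=np.linalg.svd(P-c0)[2][0];print(len(P),c0,d,P[:,2].max(),np.percentile((P-c0)@d,[1,99]))
E
```

```text
2.875 [ 0.58895273 -0.03141314  0.35043958] [ 2.14470619e-04 -9.41504716e-02  9.95557955e-01  1.84678266e-05] [ 0.58790551 -0.02992453  0.35      ] [ 0.         -0.09420985  0.99555236  0.        ] [-1.79500954e-01 -7.38902865e-02  1.54300510e+00  1.52318950e-04
  1.67207486e+00 -1.93886211e+00] [ 0.91996651  0.47751761 -0.22191572]
[(0.87, array([ 0.588 , -0.0309,  0.2539])), (0.76, array([ 0.5884, -0.0534,  0.2067])), (0.59, array([ 0.5892, -0.0298,  0.2565])), (0.61, array([ 0.5912, -0.0549,  0.2047]))]
4896 [ 0.58347267 -0.0334721   0.26296633] [ 0.9828904   0.18392402 -0.00992   ] 0.26758278512203504 [-0.04964677  0.0615434 ]
```

```bash
python3 - <<'E'
from h import *
e=lambda z:[.588,-.0305,z]
plan([e(.33),e(.30),e(.27),e(.25),e(.235)],100)
plan([e(.235)]*5,100); plan([e(.235)]*5,0)
E
```

```text
100 0 -0.001 0.04 0 0 0; 100 0 -0.001 0.1 0 0 0; 100 0 -0.001 0.16 0 0 0; 100 0 -0.001 0.2 0 0 0; 100 0 -0.001 0.23 0 0 0
100 0 0 0 0 0 0; 100 0 0 0 0 0 0; 100 0 0 0 0 0 0; 100 0 0 0 0 0 0; 100 0 0 0 0 0 0
0 0 0 0 0 0 0; 0 0 0 0 0 0 0; 0 0 0 0 0 0 0; 0 0 0 0 0 0 0; 0 0 0 0 0 0 0
```

View pics/w0.png

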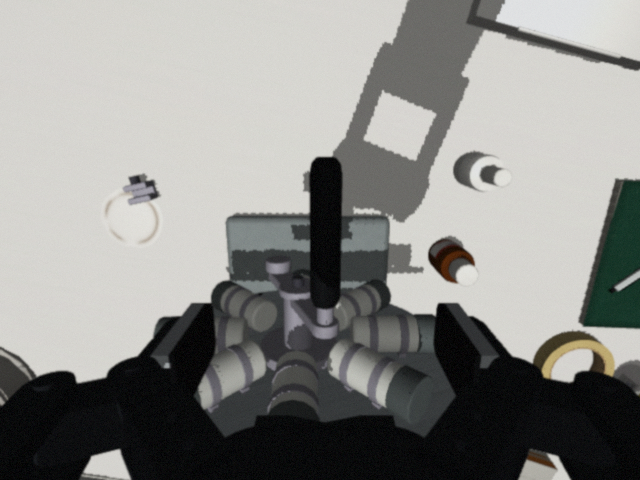

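The wrist view shows the grip upright at column 326, midway between the fingers (about 190 and 460), with the lug below left at (278,268). It's centred, so I'll go down and close.

Call:
{"name": "jog_arm", "arguments": {
  "motion": "100 0 -0.001 0.04 0 0 0; 100 0 -0.001 0.1 0 0 0; 100 0 -0.001 0.16 0 0 0; 100 0 -0.001 0.2 0 0 0; 100 0 -0.001 0.23 0 0 0"
}}

```text
time: 3.8
tool_pos: [0.5879, -0.03, 0.2336]
tool_rot: [-0.001, -0.095, 0.996, 0.0]
contact_force: [0.8, -0.5, 0.1]
gripper_width: 0.996
grasp_force: 0.0
```

Call:
{"name": "jog_arm", "arguments": {
  "motion": "0 0 0 0 0 0 0; 0 0 0 0 0 0 0; 0 0 0 0 0 0 0; 0 0 0 0 0 0 0; 0 0 0 0 0 0 0"
}}

```text
time: 4.42
tool_pos: [0.5891, -0.0306, 0.2365]
tool_rot: [0.001, -0.094, 0.996, -0.0]
contact_force: [1.1, -0.3, 3.3]
gripper_width: 0.222
grasp_force: 58.6
```

Call:
{"name": "jog_arm", "arguments": {
  "motion": "0 0 0 0 0 0 0; 0 0 0 0 0 0 0; 0 0 0 0 0 0 0; 0 0 0 0 0 0 0; 0 0 0 0 0 0 0"
}}

```text
time: 5.05
tool_pos: [0.589, -0.0303, 0.2364]
tool_rot: [0.001, -0.094, 0.996, 0.0]
contact_force: [-0.1, 1.6, 5.9]
gripper_width: 0.228
grasp_force: 58.8
```

```bash
python3 - <<'E'
from h import *
f=grab_frame("wrist")
P=pts(f,cut_out("wrist","crank_grip")[0]["pixels"]);P=P[(P[:,2]>.2)&(P[:,2]<.29)];print(len(P),P.mean(0))
print([(c,t,d["p"],np.round(d["at"],4)) for c in("wrist","top","side") for t in("crank_grip","axle") for d in place_of(c,t)[:1]])
s=state();print(s["tool_pos"],s["contact_force"],s["ft_torque"])
E
```

```text
13381 [ 0.57297195 -0.03467007  0.26287721]
[('wrist', 'crank_grip', 0.57, array([ 0.5907, -0.0312,  0.2546])), ('wrist', 'axle', 0.67, array([ 0.588 , -0.0518,  0.2075])), ('top', 'crank_grip', 0.59, array([ 0.5892, -0.0298,  0.2565])), ('top', 'axle', 0.61, array([ 0.5912, -0.0549,  0.2047])), ('side', 'crank_grip', 0.88, array([ 0.5859, -0.028 ,  0.2553])), ('side', 'axle', 0.35, array([ 0.5334,  0.1467, -0.0025]))]
[ 0.58898838 -0.03028662  0.23638543] [0.13082086 3.26733966 5.73772659] [ 0.20344768  0.02483    -0.08863328]
```

```bash
cat >> h.py <<'E'
def circ(q,C,rad=.055): return np.array(C)-MY*rad*np.sin(q)+np.array([0,0,rad*np.cos(q)])
E
python3 - <<'E'
from h import *
C=[.5925,-.0537,.1868];q=-.448
for k in range(3):
    plan([circ(q-.08*(i+1),C) for i in range(5)],0);q-=.4
E
```

```text
0 0 0.008 0.001 0 0 0; 0 0 0.015 0.006 0 0 0; 0 0 0.022 0.011 0 0 0; 0 0 0.029 0.017 0 0 0; 0 0 0.035 0.024 0 0 0
0 0 0.006 0.006 0 0 0; 0 0 0.011 0.014 0 0 0; 0 0 0.015 0.021 0 0 0; 0 0 0.019 0.029 0 0 0; 0 0 0.022 0.038 0 0 0
0 0 0.002 0.008 0 0 0; 0 0 0.004 0.017 0 0 0; 0 0 0.005 0.025 0 0 0; 0 0 0.006 0.034 0 0 0; 0 0 0.005 0.043 0 0 0
```

Call:
{"name": "jog_arm", "arguments": {
  "motion": "0 0 0.008 0.001 0 0 0; 0 0 0.015 0.006 0 0 0; 0 0 0.022 0.011 0 0 0; 0 0 0.029 0.017 0 0 0; 0 0 0.035 0.024 0 0 0"
}}

```text
time: 6.08
tool_pos: [0.5857, -0.013, 0.2234]
tool_rot: [0.001, -0.094, 0.996, 0.0]
contact_force: [5.0, 1.1, 2.7]
gripper_width: 0.222
grasp_force: 59.1
```

Call:
{"name": "jog_arm", "arguments": {
  "motion": "0 0 0.006 0.006 0 0 0; 0 0 0.011 0.014 0 0 0; 0 0 0.015 0.021 0 0 0; 0 0 0.019 0.029 0 0 0; 0 0 0.022 0.038 0 0 0"
}}

```text
time: 6.7
tool_pos: [0.5837, -0.0021, 0.2048]
tool_rot: [0.001, -0.094, 0.996, 0.0]
contact_force: [4.7, 1.7, 4.3]
gripper_width: 0.225
grasp_force: 59.2
```

Call:
{"name": "jog_arm", "arguments": {
  "motion": "0 0 0.002 0.008 0 0 0; 0 0 0.004 0.017 0 0 0; 0 0 0.005 0.025 0 0 0; 0 0 0.006 0.034 0 0 0; 0 0 0.005 0.043 0 0 0"
}}

```text
time: 7.32
tool_pos: [0.5831, 0.0009, 0.1832]
tool_rot: [0.001, -0.094, 0.996, 0.001]
contact_force: [5.2, 3.1, 5.2]
gripper_width: 0.228
grasp_force: 59.3
```

```bash
python3 - <<'E'
from h import *
C=[.5928,-.0537,.1868];q=-1.648
for k in range(13):
    plan([circ(q-.08*(i+1),C) for i in range(5)],0);q-=.4
E
```

```text
0 -0.001 -0.001 0.009 0 0 0; 0 -0.001 -0.003 0.017 0 0 0; 0 -0.001 -0.005 0.026 0 0 0; 0 -0.001 -0.008 0.034 0 0 0; 0 -0.001 -0.012 0.042 0 0 0
0 0 -0.004 0.008 0 0 0; 0 0 -0.009 0.015 0 0 0; 0 0 -0.015 0.022 0 0 0; 0 0 -0.021 0.028 0 0 0; 0 0 -0.027 0.034 0 0 0
0 0 -0.007 0.005 0 0 0; 0 0 -0.015 0.01 0 0 0; 0 0 -0.022 0.014 0 0 0; 0 0 -0.03 0.018 0 0 0; 0 0 -0.039 0.021 0 0 0
0 0 -0.008 0.002 0 0 0; 0 0 -0.017 0.003 0 0 0; 0 0 -0.026 0.004 0 0 0; 0 0 -0.034 0.004 0 0 0; 0 0 -0.043 0.004 0 0 0
0 0 -0.009 -0.002 0 0 0; 0 0 -0.018 -0.003 0 0 0; 0 0 -0.026 -0.006 0 0 0; 0 0 -0.034 -0.009 0 0 0; 0 0 -0.042 -0.013 0 0 0
0 0 -0.007 -0.005 0 0 0; 0 0 -0.015 -0.01 0 0 0; 0 0 -0.021 -0.016 0 0 0; 0 0 -0.027 -0.022 0 0 0; 0 0 -0.033 -0.029 0 0 0
0 0 -0.005 -0.007 0 0 0; 0 0 -0.01 -0.014 0 0 0; 0 0 -0.014 -0.022 0 0 0; 0 0 -0.017 -0.03 0 0 0; 0 0 -0.02 -0.039 0 0 0
0 0 -0.002 -0.008 0 0 0; 0 0 -0.003 -0.017 0 0 0; 0 0 -0.004 -0.026 0 0 0; 0 0 -0.003 -0.035 0 0 0; 0 0 -0.003 -0.043 0 0 0
0 0 0.002 -0.009 0 0 0; 0 0 0.004 -0.018 0 0 0; 0 0 0.007 -0.026 0 0 0; 0 0 0.011 -0.034 0 0 0; 0 0 0.015 -0.042 0 0 0
0 0 0.005 -0.007 0 0 0; 0 0 0.01 -0.014 0 0 0; 0 0 0.016 -0.021 0 0 0; 0 0 0.022 -0.027 0 0 0; 0 0 0.029 -0.032 0 0 0
0 0 0.007 -0.005 0 0 0; 0 0 0.015 -0.009 0 0 0; 0 0 0.023 -0.013 0 0 0; 0 0 0.031 -0.016 0 0 0; 0 0 0.04 -0.019 0 0 0
0 0 0.008 -0.001 0 0 0; 0 0 0.017 -0.002 0 0 0; 0 0 0.026 -0.003 0 0 0; 0 0 0.035 -0.002 0 0 0; 0 0 0.044 -0.001 0 0 0
0 0 0.008 0.002 0 0 0; 0 0 0.017 0.004 0 0 0; 0 0 0.025 0.007 0 0 0; 0 0 0.033 0.011 0 0 0; 0 0 0.04 0.015 0 0 0
```

Call:
{"name": "jog_arm", "arguments": {
  "motion": "0 -0.001 -0.001 0.009 0 0 0; 0 -0.001 -0.003 0.017 0 0 0; 0 -0.001 -0.005 0.026 0 0 0; 0 -0.001 -0.008 0.034 0 0 0; 0 -0.001 -0.012 0.042 0 0 0"
}}

```text
time: 7.95
tool_pos: [0.5842, -0.0049, 0.1617]
tool_rot: [0.0, -0.094, 0.996, 0.001]
contact_force: [3.8, 4.8, 3.4]
gripper_width: 0.223
grasp_force: 59.4
```

Call:
{"name": "jog_arm", "arguments": {
  "motion": "0 0 -0.004 0.008 0 0 0; 0 0 -0.009 0.015 0 0 0; 0 0 -0.015 0.022 0 0 0; 0 0 -0.021 0.028 0 0 0; 0 0 -0.027 0.034 0 0 0"
}}

```text
time: 8.57
tool_pos: [0.5866, -0.018, 0.1447]
tool_rot: [-0.0, -0.094, 0.996, 0.001]
contact_force: [1.9, 4.8, 4.6]
gripper_width: 0.226
grasp_force: 59.4
```

Call:
{"name": "jog_arm", "arguments": {
  "motion": "0 0 -0.007 0.005 0 0 0; 0 0 -0.015 0.01 0 0 0; 0 0 -0.022 0.014 0 0 0; 0 0 -0.03 0.018 0 0 0; 0 0 -0.039 0.021 0 0 0"
}}

```text
time: 9.2
tool_pos: [0.5901, -0.0368, 0.1341]
tool_rot: [-0.0, -0.094, 0.996, 0.002]
contact_force: [2.0, 6.2, 4.4]
gripper_width: 0.226
grasp_force: 59.4
```

Call:
{"name": "jog_arm", "arguments": {
  "motion": "0 0 -0.008 0.002 0 0 0; 0 0 -0.017 0.003 0 0 0; 0 0 -0.026 0.004 0 0 0; 0 0 -0.034 0.004 0 0 0; 0 0 -0.043 0.004 0 0 0"
}}

```text
time: 9.82
tool_pos: [0.5939, -0.0573, 0.1317]
tool_rot: [-0.001, -0.094, 0.996, 0.002]
contact_force: [2.5, 7.6, 4.1]
gripper_width: 0.224
grasp_force: 59.5
```

Call:
{"name": "jog_arm", "arguments": {
  "motion": "0 0 -0.009 -0.002 0 0 0; 0 0 -0.018 -0.003 0 0 0; 0 0 -0.026 -0.006 0 0 0; 0 0 -0.034 -0.009 0 0 0; 0 0 -0.042 -0.013 0 0 0"
}}

```text
time: 10.45
tool_pos: [0.5976, -0.0775, 0.1375]
tool_rot: [-0.001, -0.094, 0.996, 0.003]
contact_force: [3.5, 8.9, 2.0]
gripper_width: 0.225
grasp_force: 59.2
```

Call:
{"name": "jog_arm", "arguments": {
  "motion": "0 0 -0.007 -0.005 0 0 0; 0 0 -0.015 -0.01 0 0 0; 0 0 -0.021 -0.016 0 0 0; 0 0 -0.027 -0.022 0 0 0; 0 0 -0.033 -0.029 0 0 0"
}}

```text
time: 11.08
tool_pos: [0.6007, -0.0942, 0.1508]
tool_rot: [-0.001, -0.094, 0.996, 0.002]
contact_force: [7.0, 5.8, -3.2]
gripper_width: 0.224
grasp_force: 58.7
```

Call:
{"name": "jog_arm", "arguments": {
  "motion": "0 0 -0.005 -0.007 0 0 0; 0 0 -0.01 -0.014 0 0 0; 0 0 -0.014 -0.022 0 0 0; 0 0 -0.017 -0.03 0 0 0; 0 0 -0.02 -0.039 0 0 0"
}}

```text
time: 11.7
tool_pos: [0.6027, -0.1047, 0.1702]
tool_rot: [-0.001, -0.094, 0.996, 0.002]
contact_force: [6.2, 3.7, -4.2]
gripper_width: 0.229
grasp_force: 58.7
```

Call:
{"name": "jog_arm", "arguments": {
  "motion": "0 0 -0.002 -0.008 0 0 0; 0 0 -0.003 -0.017 0 0 0; 0 0 -0.004 -0.026 0 0 0; 0 0 -0.003 -0.035 0 0 0; 0 0 -0.003 -0.043 0 0 0"
}}

```text
time: 12.32
tool_pos: [0.6031, -0.1069, 0.1921]
tool_rot: [-0.001, -0.094, 0.996, 0.001]
contact_force: [5.8, 2.3, -2.4]
gripper_width: 0.226
grasp_force: 58.8
```

Call:
{"name": "jog_arm", "arguments": {
  "motion": "0 0 0.002 -0.009 0 0 0; 0 0 0.004 -0.018 0 0 0; 0 0 0.007 -0.026 0 0 0; 0 0 0.011 -0.034 0 0 0; 0 0 0.015 -0.042 0 0 0"
}}

```text
time: 12.95
tool_pos: [0.6019, -0.1002, 0.2136]
tool_rot: [-0.001, -0.094, 0.996, 0.0]
contact_force: [5.7, 0.2, -1.4]
gripper_width: 0.226
grasp_force: 58.9
```

Call:
{"name": "jog_arm", "arguments": {
  "motion": "0 0 0.005 -0.007 0 0 0; 0 0 0.01 -0.014 0 0 0; 0 0 0.016 -0.021 0 0 0; 0 0 0.022 -0.027 0 0 0; 0 0 0.029 -0.032 0 0 0"
}}

```text
time: 13.58
tool_pos: [0.5993, -0.0861, 0.23]
tool_rot: [-0.001, -0.094, 0.996, -0.0]
contact_force: [5.6, -0.5, 0.3]
gripper_width: 0.228
grasp_force: 59.1
```

Call:
{"name": "jog_arm", "arguments": {
  "motion": "0 0 0.007 -0.005 0 0 0; 0 0 0.015 -0.009 0 0 0; 0 0 0.023 -0.013 0 0 0; 0 0 0.031 -0.016 0 0 0; 0 0 0.04 -0.019 0 0 0"
}}

```text
time: 14.2
tool_pos: [0.5955, -0.0657, 0.2401]
tool_rot: [-0.0, -0.094, 0.996, 0.0]
contact_force: [4.6, 0.8, -2.2]
gripper_width: 0.226
grasp_force: 58.8
```

Call:
{"name": "jog_arm", "arguments": {
  "motion": "0 0 0.008 -0.001 0 0 0; 0 0 0.017 -0.002 0 0 0; 0 0 0.026 -0.003 0 0 0; 0 0 0.035 -0.002 0 0 0; 0 0 0.044 -0.001 0 0 0"
}}

```text
time: 14.82
tool_pos: [0.5915, -0.0445, 0.2409]
tool_rot: [-0.0, -0.094, 0.996, -0.0]
contact_force: [5.2, -0.6, -3.8]
gripper_width: 0.222
grasp_force: 58.8
```

Call:
{"name": "jog_arm", "arguments": {
  "motion": "0 0 0.008 0.002 0 0 0; 0 0 0.017 0.004 0 0 0; 0 0 0.025 0.007 0 0 0; 0 0 0.033 0.011 0 0 0; 0 0 0.04 0.015 0 0 0"
}}

```text
time: 15.45
tool_pos: [0.588, -0.0253, 0.2338]
tool_rot: [0.0, -0.094, 0.996, -0.001]
contact_force: [5.0, -1.5, -2.3]
gripper_width: 0.226
grasp_force: 58.9
```

```bash
cat > d.py <<'E'
from h import *
from scipy.optimize import least_squares
D=np.array([l.split() for l in """.5857 -.013 .2234 5 1.1 2.7
.5837 -.0021 .2048 4.7 1.7 4.3
.5831 .0009 .1832 5.2 3.1 5.2
.5842 -.0049 .1617 3.8 4.8 3.4
.5866 -.018 .1447 1.9 4.8 4.6
.5901 -.0368 .1341 2 6.2 4.4
.5939 -.0573 .1317 2.5 7.6 4.1
.5976 -.0775 .1375 3.5 8.9 2
.6007 -.0942 .1508 7 5.8 -3.2
.6027 -.1047 .1702 6.2 3.7 -4.2
.6031 -.1069 .1921 5.8 2.3 -2.4
.6019 -.1002 .2136 5.7 .2 -1.4
.5993 -.0861 .23 5.6 -.5 .3
.5955 -.0657 .2401 4.6 .8 -2.2
.5915 -.0445 .2409 5.2 -.6 -3.8
.588 -.0253 .2338 5 -1.5 -2.3""".split("\n")],float)
E
python3 - <<'E'
from d import *
y=D[:,:3]@MY;z=D[:,2]
s=least_squares(lambda v:np.hypot(y-v[0],z-v[1])-v[2],[-.16,.187,.055]);print(s.x,abs(s.fun).max())
q=np.unwrap(np.arctan2(-(y-s.x[0]),z-s.x[1]));Fy=D[:,3:]@MY
T=.055*(-Fy*np.cos(q)-D[:,5]*np.sin(q));N=-Fy*np.sin(q)+D[:,5]*np.cos(q)
A=np.c_[np.ones_like(q),np.sin(q),np.cos(q)]
c,*_=np.linalg.lstsq(A,T,rcond=None)
print(q.round(2));print(T.round(3));print((T-A@c).round(3));print(N.round(1))
b=np.arctan2(c[2],c[1]);print(c,np.hypot(*c[1:]),"q down",np.pi-b-2*np.pi, s.x[0])
E
```

```text
[-0.16300854  0.18656212  0.05499906] 9.47498025562557e-05
[-0.84 -1.23 -1.63 -2.04 -2.44 -2.84 -3.22 -3.61 -4.   -4.41 -4.81 -5.23
 -5.63 -6.05 -6.44 -6.82]
[0.105 0.209 0.292 0.266 0.347 0.373 0.366 0.347 0.291 0.261 0.125 0.091
 0.057 0.032 0.052 0.049]
[-0.011  0.03   0.045 -0.044 -0.008 -0.003 -0.005  0.006  0.     0.037
 -0.031 -0.003  0.005 -0.001  0.009 -0.028]
[ 1.9  2.2  1.8  2.  -0.7 -2.5 -4.6 -5.4 -1.3 -1.1 -1.4  0.1  1.2 -2.1
 -4.  -3.2]
[ 0.20482364 -0.03221376 -0.16906178] 0.17210349362966457 q down -1.3825091095802913 -0.16300854087725514
```

The turn gives a clean fit: drag 0.20 N m, contents 0.17 N m, heavy side down at q ≈ -1.38. I'll go back the way I came and measure in the other direction, to cancel lag and drag effects.

```bash
python3 - <<'E'
from h import *
C=[.5932,-.0537,.1868];q=-6.848
for k in range(13):
    plan([circ(q+.08*(i+1),C) for i in range(5)],0);q+=.4
E
```

```text
0 -0.001 -0.007 -0.004 0 0 0; 0 -0.001 -0.015 -0.008 0 0 0; 0 -0.001 -0.024 -0.011 0 0 0; 0 0 -0.032 -0.013 0 0 0; 0 0 -0.041 -0.015 0 0 0
0 0 -0.008 -0.001 0 0 0; 0 0 -0.017 -0.002 0 0 0; 0 0 -0.026 -0.001 0 0 0; 0 0 -0.035 0 0 0 0; 0 0 -0.043 0.001 0 0 0
0 0 -0.009 0.003 0 0 0; 0 0 -0.017 0.006 0 0 0; 0 0 -0.025 0.01 0 0 0; 0 0 -0.033 0.014 0 0 0; 0 0 -0.04 0.019 0 0 0
0 0 -0.007 0.005 0 0 0; 0 0 -0.013 0.011 0 0 0; 0 0 -0.019 0.018 0 0 0; 0 0 -0.024 0.025 0 0 0; 0 0 -0.029 0.032 0 0 0
0 0 -0.004 0.008 0 0 0; 0 0 -0.008 0.016 0 0 0; 0 0 -0.011 0.024 0 0 0; 0 0 -0.013 0.033 0 0 0; 0 0 -0.015 0.042 0 0 0
0 0 -0.001 0.008 0 0 0; 0 0 -0.001 0.017 0 0 0; 0 0 0 0.026 0 0 0; 0 0 0.001 0.035 0 0 0; 0 0 0.003 0.043 0 0 0
0 0 0.003 0.009 0 0 0; 0 0 0.006 0.017 0 0 0; 0 0 0.01 0.025 0 0 0; 0 0 0.015 0.032 0 0 0; 0 0 0.02 0.039 0 0 0
0 0 0.005 0.007 0 0 0; 0 0 0.012 0.013 0 0 0; 0 0 0.018 0.019 0 0 0; 0 0 0.025 0.024 0 0 0; 0 0 0.033 0.029 0 0 0
0 0 0.008 0.004 0 0 0; 0 0 0.016 0.007 0 0 0; 0 0 0.024 0.01 0 0 0; 0 0 0.033 0.011 0 0 0; 0 0 0.042 0.013 0 0 0
0 0 0.008 0 0 0 0; 0 0 0.017 0 0 0 0; 0 0 0.026 -0.001 0 0 0; 0 0 0.035 -0.002 0 0 0; 0 -0.001 0.043 -0.004 0 0 0
0 0 0.008 -0.003 0 0 0; 0 0 0.017 -0.007 0 0 0; 0 0 0.024 -0.011 0 0 0; 0 0 0.032 -0.016 0 0 0; 0 0 0.039 -0.021 0 0 0
0 0 0.006 -0.006 0 0 0; 0 0 0.012 -0.012 0 0 0; 0 0 0.018 -0.019 0 0 0; 0 0 0.023 -0.026 0 0 0; 0 0 0.027 -0.034 0 0 0
0 0 0.004 -0.008 0 0 0; 0 0 0.007 -0.016 0 0 0; 0 0 0.009 -0.025 0 0 0; 0 0 0.011 -0.033 0 0 0; 0 0 0.012 -0.042 0 0 0
```

Call:
{"name": "jog_arm", "arguments": {
  "motion": "0 -0.001 -0.007 -0.004 0 0 0; 0 -0.001 -0.015 -0.008 0 0 0; 0 -0.001 -0.024 -0.011 0 0 0; 0 0 -0.032 -0.013 0 0 0; 0 0 -0.041 -0.015 0 0 0"
}}

```text
time: 16.08
tool_pos: [0.5912, -0.0428, 0.2406]
tool_rot: [-0.001, -0.095, 0.995, 0.003]
contact_force: [3.3, 7.0, -2.5]
gripper_width: 0.226
grasp_force: 59.2
```

Call:
{"name": "jog_arm", "arguments": {
  "motion": "0 0 -0.008 -0.001 0 0 0; 0 0 -0.017 -0.002 0 0 0; 0 0 -0.026 -0.001 0 0 0; 0 0 -0.035 0 0 0 0; 0 0 -0.043 0.001 0 0 0"
}}

```text
time: 16.7
tool_pos: [0.5951, -0.0637, 0.2405]
tool_rot: [-0.001, -0.095, 0.995, 0.003]
contact_force: [1.2, 8.5, -0.8]
gripper_width: 0.226
grasp_force: 59.4
```

Call:
{"name": "jog_arm", "arguments": {
  "motion": "0 0 -0.009 0.003 0 0 0; 0 0 -0.017 0.006 0 0 0; 0 0 -0.025 0.01 0 0 0; 0 0 -0.033 0.014 0 0 0; 0 0 -0.04 0.019 0 0 0"
}}

```text
time: 17.32
tool_pos: [0.5988, -0.0838, 0.2318]
tool_rot: [-0.001, -0.095, 0.996, 0.002]
contact_force: [0.0, 6.4, 2.7]
gripper_width: 0.223
grasp_force: 59.8
```

Call:
{"name": "jog_arm", "arguments": {
  "motion": "0 0 -0.007 0.005 0 0 0; 0 0 -0.013 0.011 0 0 0; 0 0 -0.019 0.018 0 0 0; 0 0 -0.024 0.025 0 0 0; 0 0 -0.029 0.032 0 0 0"
}}

```text
time: 17.95
tool_pos: [0.6016, -0.0987, 0.2161]
tool_rot: [-0.001, -0.095, 0.996, 0.002]
contact_force: [-1.1, 4.5, 3.6]
gripper_width: 0.224
grasp_force: 59.9
```

Call:
{"name": "jog_arm", "arguments": {
  "motion": "0 0 -0.004 0.008 0 0 0; 0 0 -0.008 0.016 0 0 0; 0 0 -0.011 0.024 0 0 0; 0 0 -0.013 0.033 0 0 0; 0 0 -0.015 0.042 0 0 0"
}}

```text
time: 18.58
tool_pos: [0.6031, -0.1066, 0.1944]
tool_rot: [-0.001, -0.094, 0.996, 0.001]
contact_force: [-1.6, 5.2, 4.7]
gripper_width: 0.225
grasp_force: 59.9
```

Call:
{"name": "jog_arm", "arguments": {
  "motion": "0 0 -0.001 0.008 0 0 0; 0 0 -0.001 0.017 0 0 0; 0 0 0 0.026 0 0 0; 0 0 0.001 0.035 0 0 0; 0 0 0.003 0.043 0 0 0"
}}

```text
time: 19.2
tool_pos: [0.6029, -0.1055, 0.1728]
tool_rot: [-0.001, -0.094, 0.996, 0.001]
contact_force: [-2.4, 4.2, 5.5]
gripper_width: 0.224
grasp_force: 60.0
```

Call:
{"name": "jog_arm", "arguments": {
  "motion": "0 0 0.003 0.009 0 0 0; 0 0 0.006 0.017 0 0 0; 0 0 0.01 0.025 0 0 0; 0 0 0.015 0.032 0 0 0; 0 0 0.02 0.039 0 0 0"
}}

```text
time: 19.82
tool_pos: [0.6013, -0.0964, 0.1536]
tool_rot: [-0.0, -0.094, 0.996, -0.0]
contact_force: [-1.9, 2.7, 5.6]
gripper_width: 0.226
grasp_force: 60.0
```

Call:
{"name": "jog_arm", "arguments": {
  "motion": "0 0 0.005 0.007 0 0 0; 0 0 0.012 0.013 0 0 0; 0 0 0.018 0.019 0 0 0; 0 0 0.025 0.024 0 0 0; 0 0 0.033 0.029 0 0 0"
}}

```text
time: 20.45
tool_pos: [0.5983, -0.0805, 0.1391]
tool_rot: [-0.0, -0.094, 0.996, -0.001]
contact_force: [-2.1, 0.9, 5.9]
gripper_width: 0.224
grasp_force: 60.0
```

Call:
{"name": "jog_arm", "arguments": {
  "motion": "0 0 0.008 0.004 0 0 0; 0 0 0.016 0.007 0 0 0; 0 0 0.024 0.01 0 0 0; 0 0 0.033 0.011 0 0 0; 0 0 0.042 0.013 0 0 0"
}}

```text
time: 21.08
tool_pos: [0.5943, -0.0592, 0.1319]
tool_rot: [-0.0, -0.094, 0.996, -0.0]
contact_force: [-1.2, -0.2, 2.6]
gripper_width: 0.221
grasp_force: 59.7
```

Call:
{"name": "jog_arm", "arguments": {
  "motion": "0 0 0.008 0 0 0 0; 0 0 0.017 0 0 0 0; 0 0 0.026 -0.001 0 0 0; 0 0 0.035 -0.002 0 0 0; 0 -0.001 0.043 -0.004 0 0 0"
}}

```text
time: 21.7
tool_pos: [0.5903, -0.0377, 0.1339]
tool_rot: [-0.001, -0.094, 0.996, 0.0]
contact_force: [-0.6, 0.4, -2.0]
gripper_width: 0.226
grasp_force: 59.2
```

Call:
{"name": "jog_arm", "arguments": {
  "motion": "0 0 0.008 -0.003 0 0 0; 0 0 0.017 -0.007 0 0 0; 0 0 0.024 -0.011 0 0 0; 0 0 0.032 -0.016 0 0 0; 0 0 0.039 -0.021 0 0 0"
}}

```text
time: 22.32
tool_pos: [0.5867, -0.0184, 0.1445]
tool_rot: [-0.001, -0.094, 0.996, 0.0]
contact_force: [-1.1, 3.3, -5.7]
gripper_width: 0.226
grasp_force: 58.9
```

Call:
{"name": "jog_arm", "arguments": {
  "motion": "0 0 0.006 -0.006 0 0 0; 0 0 0.012 -0.012 0 0 0; 0 0 0.018 -0.019 0 0 0; 0 0 0.023 -0.026 0 0 0; 0 0 0.027 -0.034 0 0 0"
}}

```text
time: 22.95
tool_pos: [0.5842, -0.0049, 0.1618]
tool_rot: [-0.001, -0.094, 0.996, 0.001]
contact_force: [-1.9, 5.4, -6.1]
gripper_width: 0.224
grasp_force: 59.0
```

Call:
{"name": "jog_arm", "arguments": {
  "motion": "0 0 0.004 -0.008 0 0 0; 0 0 0.007 -0.016 0 0 0; 0 0 0.009 -0.025 0 0 0; 0 0 0.011 -0.033 0 0 0; 0 0 0.012 -0.042 0 0 0"
}}

```text
time: 23.58
tool_pos: [0.5832, 0.0008, 0.1834]
tool_rot: [-0.001, -0.094, 0.996, 0.001]
contact_force: [-3.1, 5.3, -4.0]
gripper_width: 0.228
grasp_force: 59.2
```

```bash
cat > fit.py <<'E'
from d import *
B=np.array([l.split() for l in """.5912 -.0428 .2406 3.3 7 -2.5
.5951 -.0637 .2405 1.2 8.5 -.8
.5988 -.0838 .2318 0 6.4 2.7
.6016 -.0987 .2161 -1.1 4.5 3.6
.6031 -.1066 .1944 -1.6 5.2 4.7
.6029 -.1055 .1728 -2.4 4.2 5.5
.6013 -.0964 .1536 -1.9 2.7 5.6
.5983 -.0805 .1391 -2.1 .9 5.9
.5943 -.0592 .1319 -1.2 -.2 2.6
.5903 -.0377 .1339 -.6 .4 -2
.5867 -.0184 .1445 -1.1 3.3 -5.7
.5842 -.0049 .1618 -1.9 5.4 -6.1
.5832 .0008 .1834 -3.1 5.3 -4""".split("\n")],float)
sg=np.r_[np.ones(len(D)),-np.ones(len(B))];E=np.r_[D,B]
q=np.arctan2(-(E[:,:3]@MY+.16301),E[:,2]-.18656);Fy=E[:,3:]@MY
T=.055*(-Fy*np.cos(q)-E[:,5]*np.sin(q))
for k in (1,-1,0):
    m=sg==k if k else sg!=0
    A=np.c_[sg,np.sin(q),np.cos(q)][m];c,*_=np.linalg.lstsq(A,T[m],rcond=None);r=T[m]-A@c
    b=np.arctan2(c[2],c[1]);print(c.round(3),np.hypot(*c[1:]).round(3),"q down",(np.pi-b)%(2*np.pi)-2*np.pi,"rms",r.std())
print(state()["time"])
E
python3 fit.py
```

```text
[ 0.205 -0.032 -0.169] 0.172 q down -1.382518161018 rms 0.0226761565499753
[ 0.222 -0.027 -0.178] 0.18 q down -1.4196271524413824 rms 0.02736076642762287
[ 0.212 -0.032 -0.172] 0.175 q down -1.3880196084807714 rms 0.025160075687627726
23.575
```

```bash
python3 - <<'E'
from h import *
C=[.5932,-.0537,.1868]
plan([circ(x,C) for x in(-1.58,-1.51,-1.44,-1.38,-1.38)],0)
E
```

```text
0 0 0 -0.008 0 0 0; 0 0 0 -0.015 0 0 0; 0 0 -0.001 -0.023 0 0 0; 0 0 -0.002 -0.029 0 0 0; 0 0 -0.002 -0.029 0 0 0
```

Call:
{"name": "jog_arm", "arguments": {
  "motion": "0 0 0 -0.008 0 0 0; 0 0 0 -0.015 0 0 0; 0 0 -0.001 -0.023 0 0 0; 0 0 -0.002 -0.029 0 0 0; 0 0 -0.002 -0.029 0 0 0"
}}

```text
time: 24.2
tool_pos: [0.5834, -0.0004, 0.1988]
tool_rot: [-0.0, -0.094, 0.996, 0.0]
contact_force: [-5.0, 4.7, 0.2]
gripper_width: 0.22
grasp_force: 59.5
```

Call:
{"name": "jog_arm", "arguments": {
  "motion": "0 0 0 0 0 0 0; 0 0 0 0 0 0 0; 0 0 0 0 0 0 0; 0 0 0 0 0 0 0; 0 0 0 0 0 0 0"
}}

```text
time: 24.82
tool_pos: [0.5834, -0.0004, 0.1988]
tool_rot: [-0.0, -0.094, 0.996, 0.0]
contact_force: [-4.8, 6.0, 0.1]
gripper_width: 0.227
grasp_force: 59.5
```

Call:
{"name": "jog_arm", "arguments": {
  "motion": "0 0 0 0 0 0 0; 0 0 0 0 0 0 0; 0 0 0 0 0 0 0; 0 0 0 0 0 0 0; 0 0 0 0 0 0 0"
}}

```text
time: 25.45
tool_pos: [0.5834, -0.0004, 0.1988]
tool_rot: [-0.0, -0.094, 0.996, 0.0]
contact_force: [-5.5, 4.9, 1.1]
gripper_width: 0.224
grasp_force: 59.5
```

```bash
python3 - <<'E'
from h import *
s=state();p=s["tool_pos"];print(s["time"],p,"q",np.arctan2(-(p@MY+.16301),p[2]-.18656),abs(s["joint_vel"]).max(),s["contact_force"],s["grasp_force"])
print([(c,d["p"],np.round(d["at"],3)) for c in("side","wrist") for d in place_of(c,"crank_grip")[:1]])
f=grab_frame("side");cv2.imwrite("pics/s1.png",f["color"][:,:,::-1])
E
```

```text
25.45 [ 5.83438370e-01 -4.06829905e-04  1.98807504e-01] q -1.3460287172155643 0.0018062429712705013 [-5.5167079   4.88147368  1.05732485] 59.538248777389526
[('side', 0.88, array([ 0.586, -0.028,  0.255])), ('wrist', 0.57, array([ 0.591, -0.031,  0.255]))]
```

View pics/s1.png

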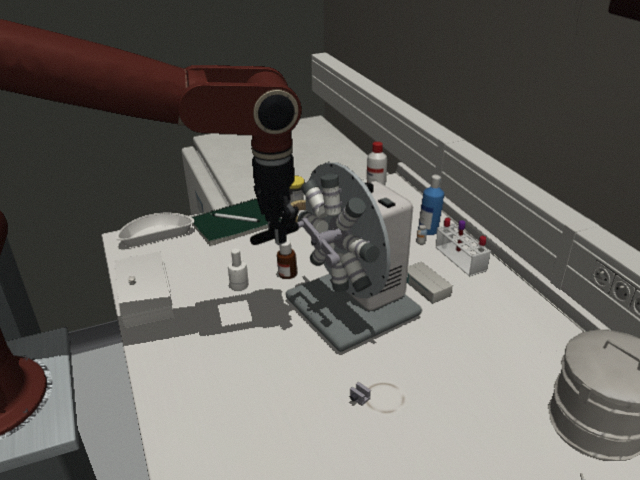

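The picture shows the gripper holding the grip at the left of the axle (270,235), with the bottles and rim weight where they were. The measured q is -1.35 against an estimated -1.39, well inside the ±15° (0.26 rad) limit.

```bash
python3 -c "
from plant import *
print(job_done())"
```

```text
the job is handed in; nothing more can be done
None
```

I turned the rotor a full turn, felt the heavy side and brought it to within an estimated 2–3° of straight down; the job is handed in with the gripper still holding the crank (about 59 N), the rotor at rest and the things round the mixer where they stood, but no verdict was shown.

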